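# Gauge a printed screw cap and sort it

## Robot

A 7-joint arm with a two-finger parallel gripper is mounted at the origin on the work surface. World frame = base frame: x ahead of the robot, y to its left, z up, the work surface at z = 0. Lengths are in mm, angles in rad, forces in N, time in s.
With the tool pointing down it reaches from about 425 to 800 mm from the base axis. Payload 8.3 kg.
Tool frame: the origin (TCP) lies midway between the tips of the shut fingers; the grasp point (between the pads) lies 19 mm behind it; z points along the fingers, x is the direction in which the jaws open and shut, and the axes are right-handed (so a half turn about z gives the same grasp; the last joint's range is limited). The gripper opens to 85 mm and grips with 20 to 120 N. Pads are 22 mm wide; open, the fingers measure 114 mm over their backs; the gripper's body (76 mm by 85 mm) begins 54 mm behind the grasp point. The pads swing forward as they close: fully open they stand 13 mm farther back than shut.
Start: joints at [-1.373, 0.383, 0.016, 1.37, -0.006, 1.388, -0.046], TCP at [161.106, 603.861, 231.279] pointing down, gripper open.
Joint ranges: [-2.95, 2.95], [-0.25, 2.06], [-1.52, 1.56], [0.18, 2.33], [-1.44, 4.58], [0.02, 2.06], [-3.01, 3.01]. Speed limits (rad/s): [2.39, 2.39, 3.01, 3.01, 3.14, 3.14, 3.14].

## Interface

Orientations are given as a rotation vector (axis times angle).
In Python, from station import * gives the robot as it stands. The module is installed in compiled form; this text tells all that it offers. Calls block until the motion is done:
- reach(position, orientation): joint-space move of the TCP to a pose.
- move_l(position, v=150, orientation=None, contact_N=None): straight line of the TCP; orientation=None keeps the orientation; v is the mean speed in mm/s. With contact_N (N) it stops when the force on the tool has changed by that much, and returns True; else False.
- set_joints(angles): joint-space move.
- release() and close_gripper(): open the fingers fully, or close them until they stop; the grip force is fixed at half the most.
- sleep(seconds).
- ik(position, orientation): joint angles nearest the present ones, or None.
- grab_frame(name): name is "side" or "top"; returns a dict with "color" (420x560x3 uint8, red, green, blue), "vertical_fov" (degrees; the focal length in pixels is half the picture's height over the tangent of half this angle, whatever the lens; pixels are square), "cx", "cy" (the principal point, pixels), "xyz" and "rotation" of the camera in the world. Camera axes: x right, y up, looking along -z (the intrinsics and any distortion apply to the point x, -y, -z); pixel columns grow to the right and rows downward; lengths in mm; the calibration is good to about 2 mm. A picture is of the moment at which its call begins. There is no depth.
A pose or a line that the arm cannot do raises MotionError and nothing moves.
- sign_off(): hands the job in, once; it reports no verdict.
Readings, each from a call of its own:
- read_time(): time.
- read_q(): joint angles.
- read_dq(): joint speeds.
- read_tau(): joint torques, N m.
- read_position(): TCP position.
- read_tcp_rot(): TCP orientation.
- read_ft_force(): force on the tool from outside, world axes, zero at the start.
- read_wrist_torque(): the same for the moment, N m.
- read_finger_gap(): finger opening in mm.
Only numpy, scipy, OpenCV 4.12 (cv2) and the standard library are available. Lean on these libraries where they do the work, as an engineer would, in place of code of your own. Each camera call takes 0.05 s, during which the arm holds its last target. There are 200 camera calls.

## Task

Take the white printed cap that stands on the green cutting mat, set it over the threaded gauge with its bar across the base plate, and screw it clockwise as far as it goes. If it turns fully home (bar in line with the long plate, rim down on the plate), unscrew it and stand it in the wide compartment of the grey sorting box; if it stops short, unscrew it and stand it in the narrow compartment. Leave the other white cap where it is.

Things in the scene. Friction and masses are not known exactly. Their poses are not given: they have to be found in the camera images.
- cap_a: One of two white printed caps, alike outside: round ribbed skirt 68 mm across, 44 mm tall, open below; on top a bar grip 50 long, 12 thick, 34 high (44 to 78 mm above origin). Two lugs inside the rim, in line with the bar. Origin: centre of the lower rim; x along the bar; a half turn makes no difference. One cap is sound, one faulty inside; which is on the mat varies.
- cap_b: The other cap, alike outside, same frame. The cap to test stands on the green cutting mat, nearer the robot (x below 0.58 m); leave the one on the bare bench (x above 0.63 m). Each weighs about 70 g.
- gauge: Fixed gauge: dark steel plate 150 (x) by 90 (y) by 12 mm, in its middle an upright aluminium threaded neck, tapered tip 50 mm above the bench. Origin: plate centre, on the bench; x along the plate. Sound cap home: bar at 0 deg to x, rim on the plate (12 mm up). Faulty cap: hard stop at about 35 deg anticlockwise of x, rim about 18 mm up. Alike after a half turn.
- neck_tip (a point): Centre of the neck's tip, 50 mm above the bench. Centre the cap within 2 mm. It drops on with its bar 45 to 120 deg anticlockwise (from above) of the plate's x, best 80 to 90, and rests with its rim 22 mm up. Turned clockwise it sinks evenly 10 mm from 60 to 0 deg: follow it (3 mm play upward, none down). To take it off, turn back past 60 deg while rising, then lift straight.
- box: Fixed grey open box 240 (x) by 130 (y) by 30 mm high, walls and floor 5 mm, at any yaw. Origin: centre of its underside; x along it. A cross wall makes two compartments: wide (sound caps) from x = -115 to 22 mm, middle x = -46; narrow (caps that stop short) from x = 27 to 115 mm, middle x = 71. Both reach y = -60 to 60 mm.
Things that resemble listed ones, but are neither listed nor needed, are in the scene too. Leave any black or turquoise look-alike of the cap_b alone.

How it is judged (in metres and radians):
On the way:
1. the cap from the mat is screwed on the gauge as far as it goes: a sound cap fully home, the faulty one to where it stops short (((world x of cap_b above 0.63 m and distance of cap_b from where it was at the start of the episode below 0.02 m and horizontal distance between cap_a and gauge below 0.008 m and z of cap_a in the frame of gauge between 0.008 and 0.0158 m and angle between the x axis of cap_a and the x axis of gauge, either way round below 0.26 rad) or (world x of cap_a above 0.63 m and distance of cap_a from where it was at the start of the episode below 0.02 m and horizontal distance between cap_b and gauge below 0.008 m and z of cap_b in the frame of gauge between 0.0135 and 0.0212 m and angle between the x axis of cap_b and the x axis of gauge, either way round between 0.4 and 0.72 rad))), for 0.2 s.
At the end, for the whole second after the job is handed in: The cap that stood on the mat stands upright (within 11 degrees) and at rest on the floor of the sorting box, in the wide compartment if it turned fully home, in the narrow one if it stopped short; the other cap is within 20 mm of where it stood (((world x of cap_b above 0.63 m and distance of cap_b from where it was at the start of the episode below 0.02 m and x of cap_a in the frame of box between -0.105 and 0 m and y of cap_a in the frame of box between -0.05 and 0.05 m and z of cap_a in the frame of box below 0.012 m and angle between cap_a's own z axis and vertical below 0.2 rad and linear speed of cap_a below 0.02 m/s) or (world x of cap_a above 0.63 m and distance of cap_a from where it was at the start of the episode below 0.02 m and x of cap_b in the frame of box between 0.04 and 0.105 m and y of cap_b in the frame of box between -0.05 and 0.05 m and z of cap_b in the frame of box below 0.012 m and angle between cap_b's own z axis and vertical below 0.2 rad and linear speed of cap_b below 0.02 m/s))); the robot touches nothing.
It also fails if it takes over 54 s, if anything falls off the work surface, if the arm or the gripper's body presses on something with over 40 N, if the wrist force passes 120 N, or if a joint passes its speed limit or range.

## Working session

There is one attempt and no reset: what is moved stays moved. The work goes in short steps, each a Python script; the robot and the scene stay as the last script left them, time stands still between calls to the robot, and variables do not carry over. Pictures are saved under pics/ and viewed, about 8 in all and at most 12, crops included, and the job is handed in when it is done.

```bash
mkdir -p pics; python3 - <<'E'
from station import *
import cv2
for n in("top","side"):
    f=grab_frame(n); cv2.imwrite(f"pics/{n}0.png",f["color"][:,:,::-1])
    print(n,{k:v for k,v in f.items() if k!="color"})
print(read_tcp_rot(),read_time())
E
```

```text
top {'vertical_fov': 48.63217672668162, 'cx': 276.5792512908963, 'cy': 212.46683278870995, 'xyz': array([4.48633546e+02, 3.01387973e-01, 1.20386286e+03]), 'rotation': array([ 0.10431023, -0.12687233, -1.58679169])}
side {'vertical_fov': 57.81097983245867, 'cx': 283.2628771481238, 'cy': 203.44622145477953, 'xyz': array([ 262.73430037, -563.48945762,  448.77422446]), 'rotation': array([ 1.02079283, -0.30134873, -0.54055535])}
[ 2.49055264e+00  1.91316802e+00 -2.11048755e-03] 0.1
```

View pics/top0.png

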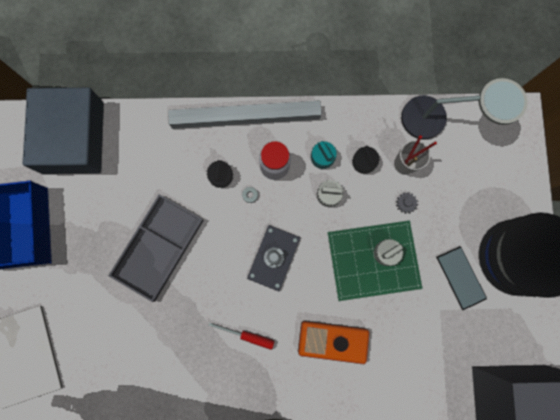

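View pics/side0.png

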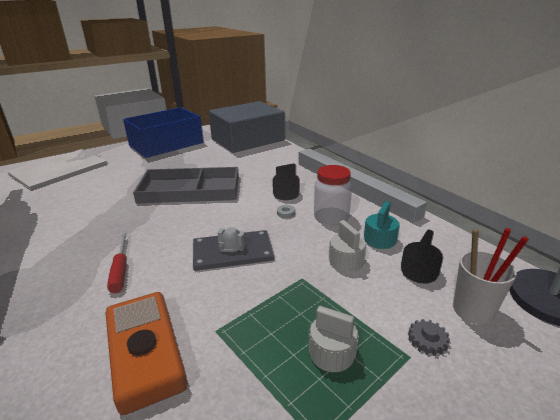

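```bash
cat > h.py <<'E'
import numpy as np, cv2
from scipy.spatial.transform import Rotation as R
from station import *
def ray(f,u,v):
    h=f["color"].shape[0]; F=h/2/np.tan(np.radians(f["vertical_fov"])/2)
    d=np.array([(u-f["cx"])/F,-(v-f["cy"])/F,-1.])
    return np.array(f["xyz"]),R.from_rotvec(f["rotation"]).apply(d)
def onz(f,u,v,z):
    o,d=ray(f,u,v); return o+d*(z-o[2])/d[2]
def proj(f,p):
    h=f["color"].shape[0]; F=h/2/np.tan(np.radians(f["vertical_fov"])/2)
    c=R.from_rotvec(f["rotation"]).inv().apply(np.array(p)-f["xyz"])
    return np.array([f["cx"]+F*c[0]/-c[2],f["cy"]-F*c[1]/-c[2]])
def meet(f,a,g,b):
    o,d=ray(f,*a);p,e=ray(g,*b)
    t=np.linalg.lstsq(np.c_[d,-e],p-o,rcond=None)[0]
    A,B=o+t[0]*d,p+t[1]*e
    return (A+B)/2,np.linalg.norm(A-B)
def rv(yaw):  # tool down, jaw axis (tool x) at yaw from world x
    return (R.from_euler('z',yaw)*R.from_euler('x',np.pi)).as_rotvec()
def rect(f,m,z):
    c=max(cv2.findContours(m.astype(np.uint8),0,cv2.CHAIN_APPROX_NONE)[0],key=cv2.contourArea)[:,0]
    w=np.array([onz(f,u,v,z)[:2] for u,v in c],np.float32)
    return c,cv2.minAreaRect(w)
E
python3 - <<'E'
from h import *
t=grab_frame("top");s=grab_frame("side")
def crop(f,x,y,w,h,k,mark=10):
    c=cv2.resize(np.ascontiguousarray(f["color"][y:y+h,x:x+w,::-1]),None,fx=k,fy=k,interpolation=cv2.INTER_CUBIC)
    for i in range(0,w,mark): cv2.putText(c,str(x+i),(i*k,8),0,.3,(0,255,255));cv2.line(c,(i*k,8),(i*k,14),(0,255,255))
    for i in range(0,h,mark): cv2.putText(c,str(y+i),(0,i*k+3),0,.3,(0,255,255))
    return c
r1=[crop(t,365,228,50,50,6),crop(t,240,220,65,75,4),crop(t,105,190,110,115,2,20)]
r2=[crop(s,305,300,60,75,4),crop(s,190,220,90,50,4),]
out=np.zeros((600,800,3),np.uint8)
x=0
for c in r1: out[:c.shape[0],x:x+c.shape[1]]=c[:, :800-x]; x+=c.shape[1]
x=0
for c in r2: out[300:300+c.shape[0],x:x+c.shape[1]]=c; x+=c.shape[1]
cv2.imwrite("pics/z.png",out)
im=t["color"].astype(int); hsv=cv2.cvtColor(t["color"],cv2.COLOR_RGB2HSV)
g=im.sum(2)/3; print("plate px",im[235,272],im[280,262],"bench",im[220,240],"box",im[250,150],im[215,180],"cap",im[253,391],im[262,400])
def roi(m,x,y,w,h):
    o=np.zeros_like(m);o[y:y+h,x:x+w]=m[y:y+h,x:x+w];return o
for th in(75,90,100):
    m=cv2.morphologyEx(roi(g<th,240,218,65,78).astype(np.uint8),cv2.MORPH_OPEN,np.ones((3,3)))
    print("gauge",th,rect(t,m,12)[1])
    m=cv2.morphologyEx(roi(g<th,103,188,106,114).astype(np.uint8),cv2.MORPH_OPEN,np.ones((3,3)))
    print("box",th,rect(t,m,30)[1])
cap=roi(hsv[:,:,1]<60,365,230,50,45)
c,_=rect(t,cap,44); print("cap",cv2.minEnclosingCircle(c),cv2.boundingRect(c))
# corners of white/bright bar
E
```

```text
plate px [62 63 70] [63 63 70] bench [168 168 168] box [83 84 92] [92 91 97] cap [154 159 151] [35 60 46]
gauge 75 ((508.2763671875, -8.946830749511719), (86.73282623291016, 145.145263671875), 67.68260955810547)
box 75 ((537.42236328125, 284.5843200683594), (133.80764770507812, 232.2442626953125), 59.19636535644531)
gauge 90 ((509.0296325683594, -9.358650207519531), (89.31230926513672, 146.62960815429688), 67.27669525146484)
box 90 ((537.7892456054688, 280.8274230957031), (142.5177459716797, 239.1748046875), 59.13457107543945)
gauge 100 ((508.7376403808594, -9.634292602539062), (90.54544067382812, 148.43943786621094), 67.59442138671875)
box 100 ((538.0263061523438, 280.49444580078125), (144.05406188964844, 241.15650939941406), 59.079532623291016)
cap ((388.1268615722656, 252.09701538085938), 15.153897285461426) (373, 239, 31, 27)
```

View pics/z.png

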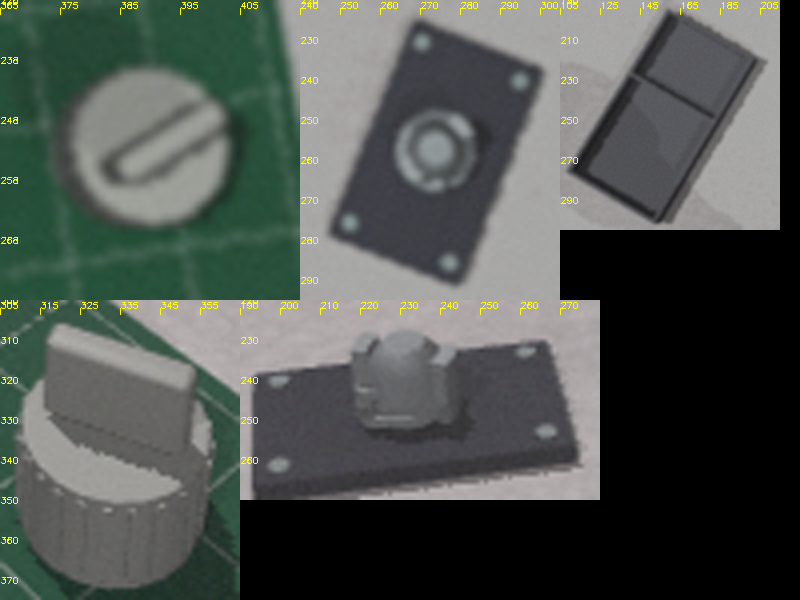

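```bash
python3 - <<'E'
from h import *
t=grab_frame("top");s=grab_frame("side")
print("bar mid",meet(t,(393.8,251.5),s,(337,311.8)))
a,b=onz(t,385.3,256.3,78),onz(t,402,246.7,78); print("bar z78 top",a,b,(a+b)/2,np.linalg.norm(a-b),np.degrees(np.arctan2(*(b-a)[1::-1])))
a,b=onz(s,319.5,307,78),onz(s,353.5,316.8,78); print("bar side",a,b,(a+b)/2,np.linalg.norm(a-b),np.degrees(np.arctan2(*(b-a)[1::-1])))
print("tip",meet(t,(273.5,257),s,(231.3,231.3)),onz(t,273.5,257,50),onz(s,231.3,231.3,50))
# skirt top disk centre in top view: crop circle centre (150,146)r80 -> z44
print("skirt",onz(t,365+151/6,228+146/6,44))
print("plate holes mean",np.mean([onz(t,*p,12) for p in((270.5,230.5),(295,240),(252.3,275.5),(277.3,285.5))],0))
print("box rim corners", [onz(t,*p,30)[:2].round(1) for p in((112,274.5),(160,196),(202.5,219.5),(153,299))])
for p,y in(((528,-283,150),30),((528,-283,48),30),((509,-9,150),-27.4),((509,-9,60),-112.4),((509,-9,150),152.6),((509,-9,60),67.6),((590,250,60),-30.9),((500,310,60),-30.9)):
    q=ik(p,rv(np.radians(y))); print(p,y,None if q is None else np.round(q,2))
print(read_time())
E
```

```text
bar mid (array([ 515.9253946 , -301.14172864,   79.10496882]), np.float64(4.639772781633156))
bar z78 top [ 502.85201503 -278.75687365   78.        ] [ 525.30969376 -320.74179044   78.        ] [ 514.08085439 -299.74933204   78.        ] 47.61386954141537 -61.85773004775485
bar side [ 505.41727605 -281.67726048   78.        ] [ 530.69103755 -319.83555901   78.        ] [ 518.0541568  -300.75640974   78.        ] 45.7691901543412 -56.48190447153582
tip (array([509.71426752,  -8.82016372,  45.36090493]), np.float64(3.4830799349943673)) [507.86184974  -8.12696498  50.        ] [508.51866081 -15.73101147  50.        ]
skirt [ 514.12781498 -299.92084422   44.        ]
plate holes mean [508.00597187  -9.20394706  12.        ]
box rim corners [array([473.2, 395.1]), array([670.1, 279.1]), array([607.4, 170.4]), array([411. , 292.1])]
(528, -283, 150) 30 [-0.36  0.64  1.18  1.6  -0.61  1.32  1.43]
(528, -283, 48) 30 [-0.14  0.6   0.8   1.69 -0.48  1.06  1.33]
(509, -9, 150) -27.4 [-0.78  0.25  0.86  1.83 -0.21  1.15 -0.33]
(509, -9, 60) -112.4 [-1.04  0.73  1.36  1.93 -0.79  1.17 -1.33]
(509, -9, 150) 152.6 [-0.65  0.22  0.7   1.83 -0.15  1.15  2.76]
(509, -9, 60) 67.6 [-0.69  0.37  0.77  1.92 -0.31  0.97  1.41]
(590, 250, 60) -30.9 [-0.86  0.61  0.58  1.55 -0.36  1.09 -0.73]
(500, 310, 60) -30.9 [-0.97  0.48  0.47  1.7  -0.25  1.02 -0.95]
0.3
```

```bash
python3 - <<'E'
from h import *
set_joints([0.525,0.383,0.016,1.37,-0.006,1.388,1.05])
print(read_time())
o=rv(np.radians(29.5))
reach((514.5,-300,110),o)
print(move_l((514.5,-300,50),v=80,contact_N=8),read_position())
close_gripper(); print(read_finger_gap(),read_time(),read_ft_force())
move_l((514.5,-300,130),v=150)
print(read_finger_gap(),np.round(read_q(),2),read_time())
t=grab_frame("top");s=grab_frame("side")
out=np.zeros((400,800,3),np.uint8)
for i,f in enumerate((t,s)):
    u,v=proj(f,(514.5,-300,110)).astype(int); u=min(max(u,50),509);v=min(max(v,50),369)
    out[:,i*400:i*400+400]=cv2.resize(f["color"][v-50:v+50,u-50:u+50,::-1],(400,400),interpolation=2); print(u-50,v-50)
cv2.imwrite("pics/g1.png",out)
E
```

```text
3.8333
False [ 514.86151589 -300.15874781   50.41524383]
11.107748364941513 5.9833 [0.67525224 0.01106166 1.86196144]
10.982006203670881 [ 0.48  0.39 -0.01  1.6   0.    1.16  0.99] 6.6667
347 200
285 244
```

View pics/g1.png

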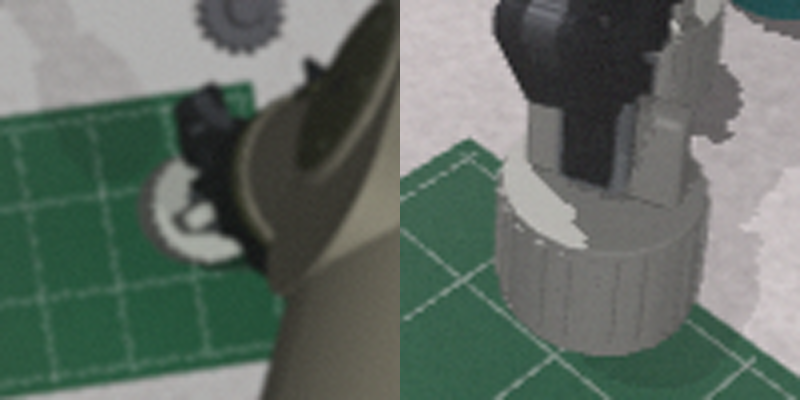

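```bash
python3 - <<'E'
from h import *
P=(508.2,-9,118)
out=np.zeros((560,800,3),np.uint8)
for i,y in enumerate((-114,-27.4)):
    reach(P,rv(np.radians(y)))
    sleep(.2)
    s=grab_frame("side");t=grab_frame("top");print(read_position(),read_finger_gap(),np.round(read_q(),2),read_time())
    cv2.imwrite(f"pics/s_{i}.png",s["color"][:,:,::-1]);cv2.imwrite(f"pics/t_{i}.png",t["color"][:,:,::-1])
    out[:320,i*400:i*400+400]=cv2.resize(s["color"][180:260,182:282,::-1],(400,320),interpolation=2)
    out[320:,i*400:i*400+400]=cv2.resize(t["color"][225:285,230:330,::-1],(400,240),interpolation=2)
print("axis at z85",proj(s,(508.2,-9,85)),proj(s,(508.2,-9,50)),proj(t,(508.2,-9,112)))
cv2.imwrite("pics/g2.png",out)
E
```

```text
[508.21266986  -9.12611337 117.98633261] 11.121746893897535 [-0.2   0.22  0.17  1.85 -0.04  1.08 -2.  ] 9.5917
[508.17931016  -8.99211948 117.98672907] 10.789080357803186 [-0.04  0.22 -0.    1.84  0.    1.08 -0.52] 11.2167
axis at z85 [227.98307081 213.85703357] [229.51091644 229.70660879] [274.03709417 255.4816701 ]
```

View pics/g2.png

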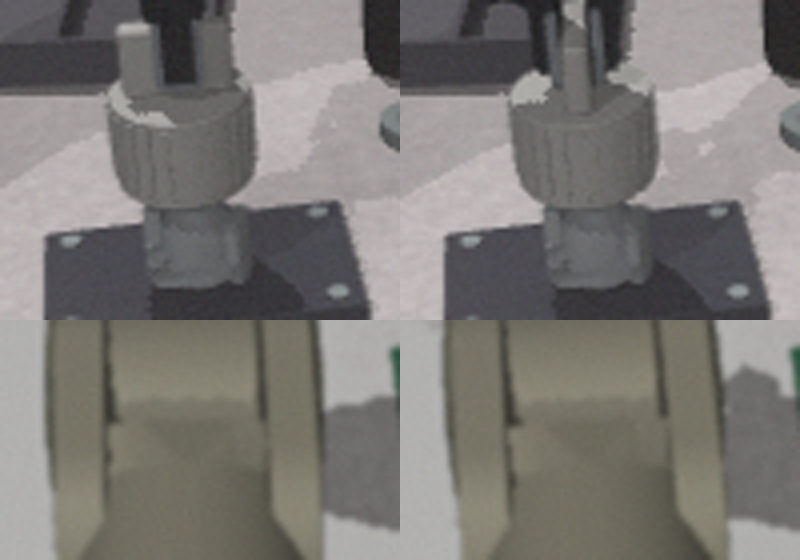

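```bash
python3 - <<'E'
from h import *
s=grab_frame("side")
im=cv2.cvtColor(cv2.imread("pics/side0.png"),cv2.COLOR_BGR2GRAY).astype(float)
H=[]
for u,v in((200,240),(200,261.2),(261.75,232.75),(266.5,252.75)):
    y,x=np.mgrid[int(v)-4:int(v)+5,int(u)-5:int(u)+6]; w=np.clip(im[y,x]-100,0,None) if 0 else np.clip(im[y,x]-np.median(im[y,x])-20,0,None)
    c=((x*w).sum()/w.sum(),(y*w).sum()/w.sum()); p=onz(s,*c,12); H.append(p); print(np.round(c,1),p.round(1))
print("side holes",np.mean(H,0))
t0=cv2.cvtColor(cv2.imread("pics/top0.png"),cv2.COLOR_BGR2GRAY).astype(float); t=grab_frame("top"); H=[]
for u,v in((270.5,230.5),(295,240),(252.3,275.5),(277.3,285.5)):
    y,x=np.mgrid[int(v)-3:int(v)+4,int(u)-3:int(u)+4]; w=np.clip(t0[y,x]-np.median(t0[y,x])-15,0,None)
    c=((x*w).sum()/w.sum(),(y*w).sum()/w.sum()); p=onz(t,*c,12); H.append(p); print(np.round(c,1),p.round(1))
print("top holes",np.mean(H,0)); d=H[0]-H[2]+H[1]-H[3]; print("yaw",np.degrees(np.arctan2(d[1],d[0])))
y,x=np.mgrid[250:265,266:281]; 
E
```

```text
[199.2 237.1] [469.3  54.5  12. ]
[199.2 260.8] [439.1 -16.3  12. ]
[260.6 229.2] [585.4   8.9  12. ]
[266.1 252.2] [553.8 -64.3  12. ]
side holes [511.9008949   -4.30815429  12.        ]
[269.9 230. ] [ 5.793e+02 -4.000e-01  1.200e+01]
[294.5 239.8] [552.8 -63.3  12. ]
[251.9 275.2] [464.8  47.3  12. ]
[276.9 285.2] [438.4 -15.6  12. ]
top holes [508.8187023   -8.00240163  12.        ]
yaw -22.63203870228836
```

```bash
python3 - <<'E'
from h import *
o=rv(np.radians(-27.6))
move_l((509.8,-8.3,112),v=60,orientation=o)
f0=read_ft_force(); print(f0)
print(move_l((509.8,-8.3,66),v=30,contact_N=6),read_position(),read_ft_force(),read_wrist_torque(),read_time())
s=grab_frame("side"); cv2.imwrite("pics/g3.png",cv2.resize(s["color"][170:270,172:292,::-1],(720,600),interpolation=2))
E
```

```text
[ 0.37032035  0.36777359 -1.1422901 ]
True [509.71943951  -8.35977478  72.07889285] [-1.84371406  0.08084092  5.77952327] [0.0339379  0.24023524 0.04554965] 12.7667
```

View pics/g3.png

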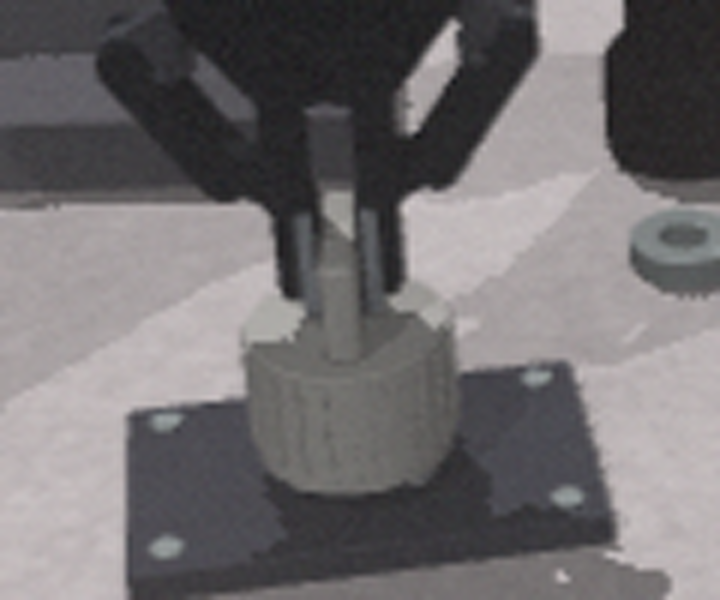

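```bash
cat >> h.py <<'E'
X,Y=509.6,-8.4
def zt(a): return 72.0+min(0,(a-60)/6)+.8
def turn(a,v=5,x=X,y=Y): 
    move_l((x,y,zt(a)),v=v,orientation=rv(np.radians(-112.6+a)))
    f,w=read_ft_force(),read_wrist_torque(); print(a,np.round(f,1),np.round(w,2),round(read_finger_gap(),2),round(read_time(),2))
    return f,w
E
python3 - <<'E'
from h import *
turn(60,v=1)
for a in range(54,-1,-6):
    f,w=turn(a)
    if abs(w[2])>.8 or np.linalg.norm(f)>30: break
E
```

```text
60 [ 0.5 -0.1 -1.3] [-0.01 -0.04 -0.02] 10.97 13.56
54 [ 0.4  0.1 -1.5] [-0.04 -0.03 -0.03] 10.86 13.91
48 [ 0.   0.7 -1.1] [-0.02 -0.05 -0.02] 11.09 14.26
42 [ 0.8 -0.7 -0.1] [-0.09 -0.1  -0.  ] 11.44 14.61
36 [ 1.   0.6 -1.5] [ 0.01 -0.1   0.01] 11.23 14.96
30 [ 1.4 -0.7 -0.6] [-0.12 -0.15 -0.04] 10.77 15.31
24 [ 0.7  0.5 -0.3] [-0.   -0.19 -0.01] 11.08 15.66
18 [ 0.9 -0.1 -0.2] [-0.08 -0.23 -0.  ] 11.13 16.01
12 [ 0.4 -0.5 -1.3] [-0.1  -0.23 -0.03] 11.01 16.36
6 [ 0.8 -0.  -0.7] [-0.13 -0.27 -0.02] 11.18 16.71
0 [1.7 0.4 2.1] [ 0.31 -0.2   0.28] 10.87 17.06
```

```bash
python3 - <<'E'
from h import *
sleep(.3)
s=grab_frame("side"); cv2.imwrite("pics/g4.png",cv2.resize(s["color"][170:270,172:292,::-1],(720,600),interpolation=2)); print(read_position(),read_wrist_torque())
E
```

```text
[509.93590186  -8.11141042  63.11353792] [ 0.59492129 -0.18422089  0.35714169]
```

View pics/g4.png

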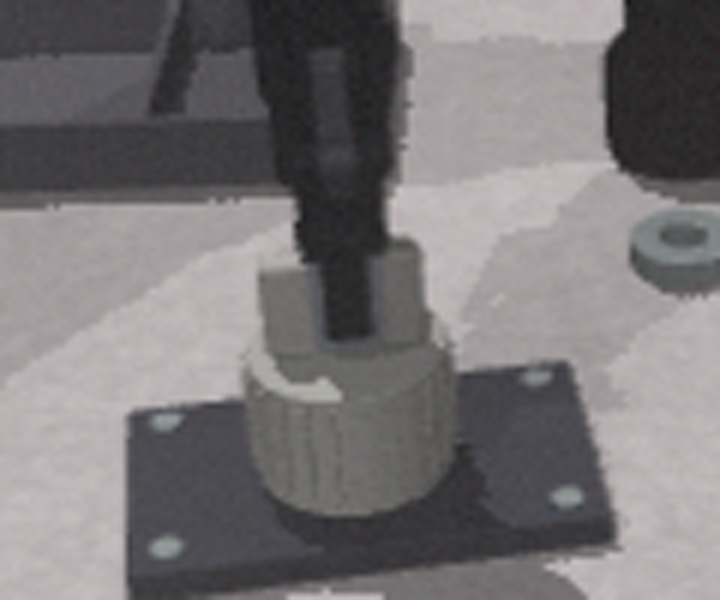

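```bash
python3 - <<'E'
from h import *
for a in range(6,61,6):
    f,w=turn(a)
    if abs(w[2])>1 or np.linalg.norm(f)>30: raise SystemExit("stop")
move_l((X,Y,74),v=1,orientation=rv(np.radians(-112.6+85)))
print(read_ft_force(),read_time())
print(move_l((X,Y,135),v=60,contact_N=20),read_position(),read_finger_gap())
b=np.array([540,285.5]); p=b-46*np.array([np.cos(np.radians(-30.9)),np.sin(np.radians(-30.9))]); print(p)
reach((*p,110),rv(np.radians(-30.9)))
print(read_time())
s=grab_frame("side"); cv2.imwrite("pics/g5.png",cv2.resize(s["color"][100:220,110:270,::-1],(800,600),interpolation=2))
E
```

```text
6 [ 0.9  0.6 -1.2] [-0.04 -0.56  0.02] 10.65 17.76
12 [ 2.5 -1.1 -1. ] [-0.16 -0.5  -0.02] 10.87 18.11
18 [ 2.1  0.4 -1.1] [-0.17 -0.51  0.02] 10.98 18.46
24 [ 0.7 -0.2 -0.9] [-0.11 -0.43  0.06] 11.24 18.81
30 [ 1.  -0.7 -0.7] [-0.09 -0.47  0.01] 11.11 19.16
36 [ 2.3  0.8 -0.5] [ 0.02 -0.35  0.03] 10.79 19.51
42 [ 1.4 -0.1 -0.8] [ 0.01 -0.34  0.02] 11.18 19.86
48 [ 0.3  0.2 -1. ] [-0.02 -0.2   0.02] 11.19 20.21
54 [1.1 0.1 0. ] [ 0.03 -0.2  -0.01] 11.4 20.56
60 [ 0.3  0.2 -0.6] [ 0.1  -0.18 -0.03] 11.0 20.91
[ 0.07168317  0.05905362 -1.19024552] 21.4917
False [509.27270513  -8.41033995 134.5167717 ] 10.75294364999966
[500.52901434 309.12289759]
23.8667
```

View pics/g5.png

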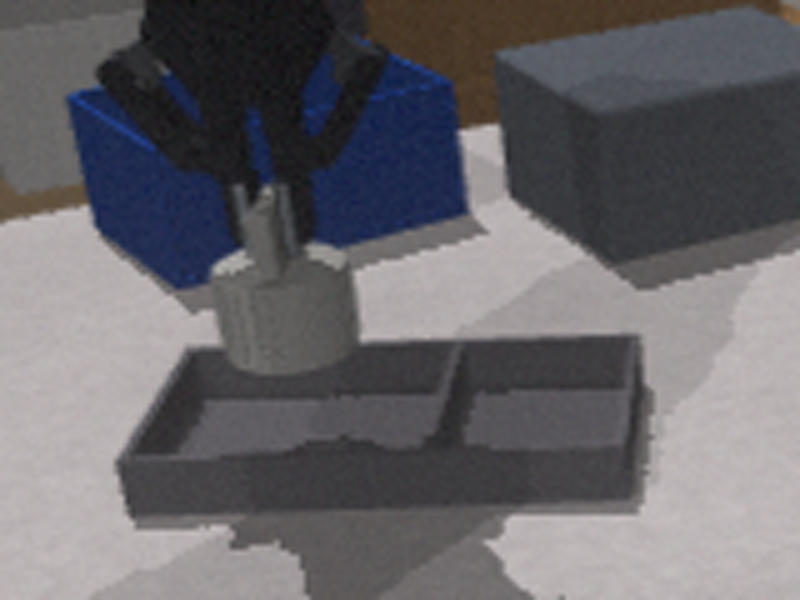

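Cap hangs freely over the wide (left) compartment, around (285,310) in the crop; lowering it.

```bash
python3 - <<'E'
from h import *
p=(500.5,309.1)
move_l((*p,66),v=80,contact_N=8)
print(move_l((*p,52),v=20,contact_N=5),read_position(),read_ft_force())
release(); print(read_finger_gap())
move_l((*p,150),v=100); sleep(.2)
set_joints([-1.373,0.383,0.016,1.37,-0.006,1.388,-0.046][:1]+list(read_q()[1:]) if 0 else [-0.2,0.1,0,1.5,0,1.4,-.3])
print(read_time(),read_position())
s=grab_frame("side");t=grab_frame("top")
out=np.zeros((450,800,3),np.uint8)
out[:,:400]=cv2.resize(s["color"][110:220,120:250,::-1],(400,338),interpolation=2).__class__((450,400,3),np.uint8) if 0 else 0
out[:338,:400]=cv2.resize(s["color"][110:220,120:250,::-1],(400,338),interpolation=2)
out[:,400:]=cv2.resize(t["color"][180:315,95:215,::-1],(400,450),interpolation=2)
cv2.imwrite("pics/g6.png",out)
a=cv2.imread("pics/top0.png");d=np.abs(a[180:210,312:350].astype(int)-t["color"][180:210,312:350,::-1]).mean();print("cap_b diff",d)
E
```

```text
True [500.52510941 308.99336785  55.21952323] [-1.42180674 -0.23222644  5.01714648]
85.45054915346857
28.3417 [552.10117968  80.72144535 334.90235398]
cap_b diff 10.009649122807017
```

View pics/g6.png

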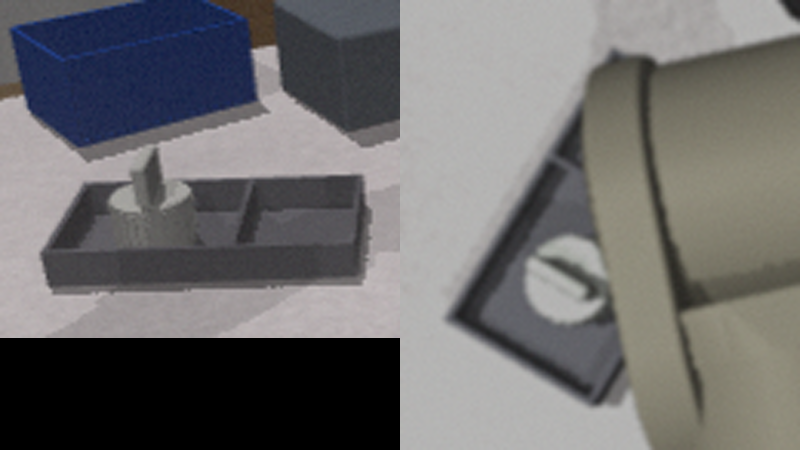

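```bash
python3 -c "
from station import *
sign_off()"
```

```text
the job is handed in; nothing more can be done
```

The cap from the mat turned fully home on the gauge, so I treated it as sound. I unscrewed it, stood it in the wide compartment of the grey box and handed the job in at about 28 s of the 54 s allowed.

- **Fit on the gauge:** it dropped on with the rim 22 mm up. It then turned from 85° to 0° with almost no torque; the moment rose to about 0.3 N m only at the end. The picture shows the bar in line with the plate and the cap lower on the neck. No stop appeared near 35°.
- **In the box:** contact came at a tool height of 55.2 mm, which matches the cap standing on the 5 mm floor. The last pictures show it upright and clear of the walls, with the arm moved away.
- **Disagreements:** the side and top cameras differed by 1 to 4 mm on the cap and 1 to 3 mm on the gauge. I settled the gauge position from a close side view of the held cap, and the cap seated at once.
- **Less certain:** the image comparison around the other cap showed a mean difference of about 10 grey levels. I put that down to the arm's changed shadow and did not look closer. The arm did not work near that cap after the first swing.

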